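Sort tubes into the sample carrier and hold the reader's drawer at its load line

TASK

Finish filling the metal sample carrier: move the three tubes from the grey bench rack into free bores of the carrier, the long tubes into the row that already holds a long tube and the short one into the row that already holds a short tube, each upright and right down in its bore. Then pull the reader's self-closing drawer out by its bar until the black load line across the light shield at the back of the drawer is level with the front edge of the housing, and keep holding it there against its spring so that a colleague can set the carrier in; the program finishes while holding the drawer at the line. Leave the two tubes already in the carrier, the microplate, the bottle and the marker where they are.

Things in the scene. Friction and masses are not known exactly. Their poses are not given: they have to be found in the camera images.
- carrier: loose aluminium block 85.5 (x) by 127.5 (y) by 45 mm high, 0.8 kg; origin under its centre, z up. Round bores 18.5 mm wide, 40 mm deep (floor 5 mm above the underside), chamfered 1.5 mm: two rows along y, at x = +23 and -23 mm, with bores at y = -40, 0, 40 mm. Both y = 40 bores are taken at the start, one by a long, one by a short tube (which is which varies). Finger room is across the rows.
- bench_rack: loose grey plastic block 54 (x) by 122 (y) by 45 mm high, 0.5 kg; origin under its centre, z up. Three bores like the carrier's (18.5 mm wide, 40 mm deep, floor 5 mm above the underside) at x = 0, y = -40, 0, 40 mm, each holding one tube at the start, in any order; finger room is along x.
- long_1_mid (a point): long tube, already in the carrier: upright white plastic cylinder 100 mm long, 16 mm wide, with a black cap (top 18 mm, 17 mm wide) and tapered foot; 14 to 34 g. The point is its centre, 50 mm above its foot; z points to the cap. In a bore its foot is 5 mm above the block's underside and 60 mm stick out.
- long_2_mid (a point): long tube, to be moved, starts in the bench rack: upright white plastic cylinder 100 mm long, 16 mm wide, with a black cap (top 18 mm, 17 mm wide) and tapered foot; 14 to 34 g. The point is its centre, 50 mm above its foot; z points to the cap. In a bore its foot is 5 mm above the block's underside and 60 mm stick out.
- long_3_mid (a point): long tube, to be moved, starts in the bench rack: upright white plastic cylinder 100 mm long, 16 mm wide, with a black cap (top 18 mm, 17 mm wide) and tapered foot; 14 to 34 g. The point is its centre, 50 mm above its foot; z points to the cap. In a bore its foot is 5 mm above the block's underside and 60 mm stick out.
- short_1_mid (a point): short tube, already in the carrier: upright white plastic cylinder 75 mm long, 16 mm wide, with a black cap (top 18 mm, 17 mm wide) and tapered foot; 14 to 34 g. The point is its centre, 37.5 mm above its foot; z points to the cap. In a bore its foot is 5 mm above the block's underside and 35 mm stick out.
- short_2_mid (a point): short tube, to be moved, starts in the bench rack: upright white plastic cylinder 75 mm long, 16 mm wide, with a black cap (top 18 mm, 17 mm wide) and tapered foot; 14 to 34 g. The point is its centre, 37.5 mm above its foot; z points to the cap. In a bore its foot is 5 mm above the block's underside and 35 mm stick out.
- reader: tube reader, fixed: white and grey bench instrument. Origin at the foot of the middle of its front face; its x points into the housing, so the front looks along its -x; z up. Front part 340 mm wide (y), 158 mm high and 180 mm deep; behind that it is 290 mm high.
- housing_edge (a point): point in the middle of the housing's front face (x = 0 of the reader), 144 mm above the bench, 14 mm below the housing's top; axes as the reader's.
- load_line (a point): middle of the load line: a black line 4 mm wide across the top (and down the sides) of the metal light shield at the rear of the drawer, 144 mm above the bench. The drawer shut, it is hidden 110 mm behind the housing's front face; it moves with the drawer, and the shield's front edge leads it by 12 mm. Axes as the reader's.
- drawer (a joint): how far the drawer is out, in m: 0 shut (the start), 0.110 with the load line level with the housing's front face, 0.150 at its stop. It slides along the reader's -x. A spring always pulls it shut: 5 N at 0, 10.5 N at 0.110, 12.5 N at 0.150, with a damper (12 N per m/s).
- pull_bar (a point): the drawer's handle: level round steel bar 11 mm thick, 130 mm long along the reader's y, on stalks 55 mm either side of its middle. Origin on its axis at the middle, 122 mm above the bench; axes as the reader's. Shut, the axis is 47 mm in front of the housing's face and 35 mm in front of the drawer front (29 mm gap); the housing's top is 36 mm above it.
- microplate: bystander: blue 96-well plate lying flat, 85.5 by 127.5 by 15 mm; origin at the centre of its underside.
- bottle: bystander: white reagent bottle, upright, 60 mm in diameter, 125 mm high; origin at the centre of its underside.
- marker: bystander: marker pen lying flat, 125 mm long (its x), 16 mm thick; origin under its middle, on the bench.
Things that resemble listed ones, but are neither listed nor needed, are in the scene too. Leave any yellow look-alike of the part that bears long_2_mid alone.

How it is judged (in metres and radians):
On the way, in this order (a step that is already met when the one before it is completed fails the run):
1. all five tubes stand right down in the carrier's bores, the long ones in one row and the short ones in the other, as the two first tubes showed (z of long_1_mid in the frame of carrier between 0.05 and 0.06 m and y of long_1_mid in the frame of carrier between -0.05 and 0.05 m and angle between each of long_1_mid, long_2_mid, long_3_mid, short_1_mid, short_2_mid's own z axis and vertical below 0.12 rad and z of long_2_mid in the frame of carrier between 0.05 and 0.06 m and y of long_2_mid in the frame of carrier between -0.05 and 0.05 m and z of long_3_mid in the frame of carrier between 0.05 and 0.06 m and y of long_3_mid in the frame of carrier between -0.05 and 0.05 m and z of short_1_mid in the frame of carrier between 0.0375 and 0.0475 m and y of short_1_mid in the frame of carrier between -0.05 and 0.05 m and z of short_2_mid in the frame of carrier between 0.0375 and 0.0475 m and y of short_2_mid in the frame of carrier between -0.05 and 0.05 m and ((x of long_1_mid in the frame of carrier between 0.016 and 0.03 m and x of long_2_mid in the frame of carrier between 0.016 and 0.03 m and x of long_3_mid in the frame of carrier between 0.016 and 0.03 m and x of short_1_mid in the frame of carrier between -0.03 and -0.016 m and x of short_2_mid in the frame of carrier between -0.03 and -0.016 m) or (x of long_1_mid in the frame of carrier between -0.03 and -0.016 m and x of long_2_mid in the frame of carrier between -0.03 and -0.016 m and x of long_3_mid in the frame of carrier between -0.03 and -0.016 m and x of short_1_mid in the frame of carrier between 0.016 and 0.03 m and x of short_2_mid in the frame of carrier between 0.016 and 0.03 m))), for 0.2 s.
2. the fingers hold the drawer by its bar with the load line level with the housing's front edge (value of joint drawer between 0.104 and 0.116 m and velocity of joint drawer between -0.01 and 0.01 m/s and contact force between the fingers and drawer above 3 N and distance between the grasp point and pull_bar below 0.08 m), for 0.5 s.
At the end, for the whole second after the job is handed in: The fingers hold the drawer still by its bar (3 N or more, under 10 mm/s), load line within 6 mm of the housing's front face; all five tubes upright (0.12 rad) and down in the carrier (5 mm), long ones in the row that had the long tube, short ones in the other; carrier flat (0.1 rad) (all of step 1 and all of step 2 and angle between carrier's own z axis and vertical below 0.1 rad); the arm keeps its last pose, push and grip.
It fails at once if the microplate is moved more than 30 mm (distance of microplate from where it was at the start of the episode above 0.03 m).
It fails at once if the bottle is moved more than 30 mm (distance of bottle from where it was at the start of the episode above 0.03 m).
It fails at once if the marker is moved more than 30 mm (distance of marker from where it was at the start of the episode above 0.03 m).
It fails at once if a tube that already stood in the carrier is taken out (z of long_1_mid in the frame of carrier above 0.085 m or z of short_1_mid in the frame of carrier above 0.0725 m).
It also fails if it takes over 72 s, if anything falls off the work surface, if the arm or the gripper's body presses on something with over 40 N, if the wrist force passes 120 N, or if a joint passes its speed limit or range.

ROBOT

A 7-joint arm with a two-finger parallel gripper is mounted at the origin on the work surface. World frame = base frame: x ahead of the robot, y to its left, z up, the work surface at z = 0. Lengths are in mm, angles in rad, forces in N, time in s.
With the tool pointing down it reaches from about 425 to 925 mm from the base axis. Payload 6.8 kg.
Tool frame: the origin (TCP) lies at the very end of the fingers, on their centre line; the grasp point (between the pads) lies 19 mm behind it; z points along the fingers, y is the line along which they close (so a half turn about z gives the same grasp; the last joint's range is limited). The gripper opens to 88 mm and grips with 3 to 60 N. Pads are 20 mm wide; open, the fingers measure 115 mm over their backs; the gripper's body (75 mm by 178 mm) begins 61 mm behind the grasp point.
Start: joints at [-0.108, 0.477, 0.022, 1.555, -0.011, 1.109, -0.083], TCP at [675.017, 0.007, 222.664] pointing down, gripper open.
Joint ranges: [-2.96, 2.96], [-0.34, 2.1], [-1.41, 1.46], [0.24, 2.44], [-1.37, 4.51], [0.17, 1.92], [-2.96, 2.96]. Speed limits (rad/s): [2.39, 2.39, 3.14, 3.14, 3.14, 3.14, 3.14].

INTERFACE

Orientations are given as [roll, pitch, yaw] about the fixed x, y, z axes, in that order (R = Rz(yaw) Ry(pitch) Rx(roll)).
In Python, from bench import readout, eyes, close_job gives the robot as it stands. The module is installed in compiled form; this text tells all that it offers.
- The arm moves only by the tool send_rows, never from a script. Its argument "commands" is a list of rows, each a list of 7 numbers: the turn, a rotation vector about the tool's x, y, z as a fraction of full scale, then the shift along the tool's x, y, z as a fraction of full scale, then the finger opening in mm, from 0 to 87.8. A call has exactly 8 rows; each row is the pose to reach, as a shift and turn from the pose commanded when the call began, along the tool's axes at that moment; what a row does not reach only later rows make up. Full scale, the value 1, is 0.25 m for a shift and 90 degrees for a turn. A row lasts 1/8 s, in which the tool goes at most 62.5 mm and 10.7 degrees, less where a joint would pass 70% of its speed; a pose out of reach is approached as far as the arm can. A call with a number of a shift or a turn outside -1 to 1 is refused whole. A call with a gripper value outside its range is refused whole. The fingers move at their own pace and stop on an object; "grip_force" is the grip in N (left out, the last holds). Time passes only in rows, so rows that repeat a pose let the fingers close, or fill a call up. It gives the time, the measured TCP pose, the force, the opening and the grip force at its end, in the units of the state.
- readout.observe(): the state, without advancing time (a new reading comes with each control period).
- eyes.grab_frame(name): name is "scene" or "side" or "wrist"; returns the picture (480x640x3 uint8, blue, green, red); there is no depth.
- eyes.camera_model(name): a dict with "intrinsics" (3x3 intrinsics, pixels), "k1" (the pictures are not rectified: a ray, as slopes to the right and down, at radius r is drawn at 1 + k1 r^2 times it, then the intrinsics apply), "eye" and "attitude" of the camera in the world; the wrist camera has in their place "tool_from_camera" (4x4, takes a point from camera to tool coordinates, whose origin is the TCP and whose axes are the flange's). Camera axes: x right, y down, z forward; pixel columns grow to the right and rows downward; lengths in mm; the calibration is good to about 2 mm. A picture is of the moment at which its call begins: read the wrist's pose just before it. camera_model takes no time and is no camera call.
- close_job(): hands the job in; it is judged then, once.
Trained networks look in the newest picture that a camera, given by its name, has taken for a name from the list of things; names that differ only in an ending like _2 or _b are one class to them, and where a whole thing is asked for, a point or a joint stands for the part that bears it (a point fixed in the world has none). Each returns a list of dicts, best first, with "score" (0 to 1); they miss things now and then, are a little off and sometimes report something else, mostly with a low value. They report only what shows in the picture. A call takes as long as a camera call. They do not tell look-alikes from the thing itself.
- eyes.spot_in(thing, camera): "box" ([left, top, right, bottom] as shares, 0 to 1, of the picture: columns of its width, rows of its height, round what is visible of it).
- eyes.masks_of(thing, camera): "mask" (480x640 bool, what is visible of it) and "box" ([left, top, right, bottom] as shares, 0 to 1, of the picture: columns of its width, rows of its height, round what is visible of it).
The state is a dict: "t": time; "qpos": joint angles; "joint_velocities": joint speeds; "effort": joint torques, N m; "eef_pos": TCP position; "tool_rot": TCP orientation; "force": force on the tool from outside, world axes, zero at the start; "ft_torque": the same for the moment, N m; "finger_gap": opening from 0.0 (shut) to 1.0 (fully open); "gripper_force": force on a finger pad.
Only numpy, scipy, OpenCV 4.12 (cv2) and the standard library are available. Lean on these libraries where they do the work, as an engineer would, in place of code of your own. Each camera call takes 0.05 s, during which the arm holds its last target. There are 200 camera calls.

## Working session

There is one attempt and no reset: what is moved stays moved. The work goes in short steps, Python scripts to look and compute and a tool call to move; the robot and the scene stay as the last step left them, time stands still between calls to the robot, and variables do not carry over. Pictures are saved under pics/ and viewed, at most 10 in all, crops included, and the job is handed in when it is done.

Besides the shell and the picture viewer there is one more tool, called as name(argument=value, ...) on one line, values as JSON. send_rows: Moves the arm, as the interface text tells. Shift numbers are shares of 0.25 m and turn numbers shares of 90 degrees, none past 1 either way. Its arguments: {"type":"object","properties":{"commands":{"type":"array"},"grip_force":{"type":"number"}},"required":["commands"]}

```bash
mkdir -p pics; ls
python3 - <<'E'
from bench import readout, eyes
import cv2, numpy as np
np.set_printoptions(precision=4,suppress=True)
print(readout.observe())
for n in ("scene","side","wrist"):
    print(n, eyes.camera_model(n))
a=eyes.grab_frame("scene"); b=eyes.grab_frame("side")
cv2.imwrite("pics/scene0.png",a); cv2.imwrite("pics/side0.png",b)
E
```

```text
pics
{'t': 0.0, 'qpos': array([-0.1081,  0.4778,  0.0223,  1.5564, -0.0115,  1.1093, -0.0831]), 'joint_velocities': array([-0.0008, -0.002 , -0.0014,  0.0007,  0.001 , -0.0015, -0.001 ]), 'effort': array([ -0.0013, -58.2852,   1.5339, -27.2607,  -0.0543,   0.0169,
         0.0002]), 'eef_pos': array([674.4077,   0.0114, 221.7008]), 'tool_rot': array([-3.1398,  0.0001,  1.5708]), 'force': array([ 0.2768, -0.1782, -0.4011]), 'ft_torque': array([-0.0101,  0.0231,  0.0023]), 'gripper_force': 0.0, 'finger_gap': 1.0016620746805753}
scene {'intrinsics': array([[483.3166,   0.    , 322.1807],
       [  0.    , 483.3166, 241.6657],
       [  0.    ,   0.    ,   1.    ]]), 'k1': -0.0653262443976396, 'eye': array([1281.3234,  204.7737,  729.9881]), 'attitude': array([-2.2698, -0.0161,  1.8167])}
side {'intrinsics': array([[516.6746,   0.    , 316.9769],
       [  0.    , 516.6746, 241.4534],
       [  0.    ,   0.    ,   1.    ]]), 'k1': -0.004573658728958397, 'eye': array([   9.0278, -807.2974,  816.9656]), 'attitude': array([-2.1734,  0.0172, -0.591 ])}
wrist {'intrinsics': array([[367.015 ,   0.    , 322.5368],
       [  0.    , 367.015 , 238.6895],
       [  0.    ,   0.    ,   1.    ]]), 'k1': -0.004504072534263357, 'tool_from_camera': array([[   0.0005,   -0.9563,   -0.2924,   79.9786],
       [   1.    ,    0.0004,    0.0007,   -0.3508],
       [  -0.0006,   -0.2924,    0.9563, -162.7919],
       [   0.    ,    0.    ,    0.    ,    1.    ]])}
```

View pics/scene0.png

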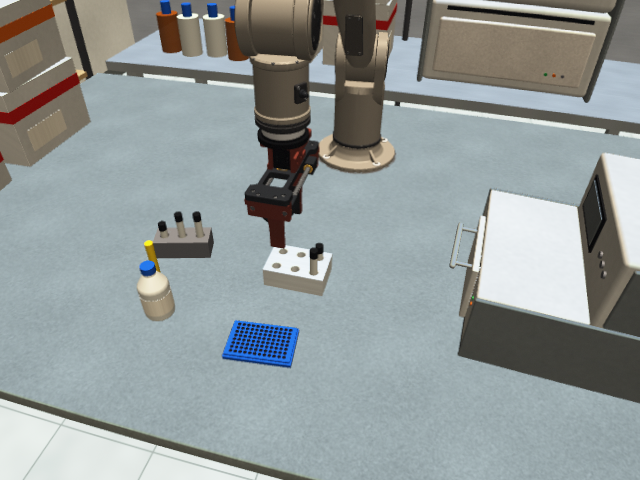

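View pics/side0.png

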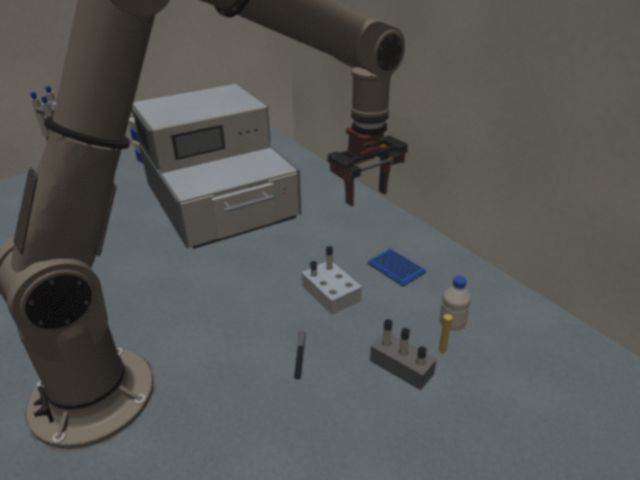

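The scene view shows the grey rack at (183,240) with a short tube at (162,228) and long tubes at (180,222) and (198,220). The yellow look-alike stands at (150,252) and the carrier is at (298,268) with tubes at (314,260) and (319,252). The reader bar is at (463,245). In the side view the rack is at (403,355), its short tube is at (421,357), the yellow tube is at (447,335), and the carrier is at (331,285).

```bash
cat > h.py <<'E'
import numpy as np, cv2
from scipy.spatial.transform import Rotation as Rn
from scipy.optimize import least_squares, minimize
from bench import readout, eyes
np.set_printoptions(precision=2,suppress=True)
def cam(name, st=None):
    m=eyes.camera_model(name)
    if name=="wrist":
        st=st or readout.observe()
        R=Rn.from_euler('xyz',st['tool_rot']).as_matrix(); T=m['tool_from_camera']
        return m['intrinsics'],m['k1'],R@T[:3,:3],R@T[:3,3]+st['eef_pos']
    return m['intrinsics'],m['k1'],Rn.from_euler('xyz',m['attitude']).as_matrix(),m['eye']
def proj(c,P):
    K,k,R,e=c; q=(np.atleast_2d(P)-e)@R; s=q[:,:2]/q[:,2:]
    s=s*(1+k*(s**2).sum(1,keepdims=True)); return s*K[0,0]+K[:2,2]
def ray(c,px):
    K,k,R,e=c
    s=cv2.undistortPoints(np.array([[px]],float),K,np.array([k,0,0,0.])).ravel()
    d=R@np.array([s[0],s[1],1]); return e,d/np.linalg.norm(d)
def onz(c,px,z):
    e,d=ray(c,px); return e+d*(z-e[2])/d[2]
def tri(cs,pxs):
    A=np.zeros((3,3));b=np.zeros(3); rs=[ray(c,p) for c,p in zip(cs,pxs)]
    for e,d in rs:
        M=np.eye(3)-np.outer(d,d);A+=M;b+=M@e
    X=np.linalg.solve(A,b)
    return X,[float(np.linalg.norm(np.cross(X-e,d))) for e,d in rs]
def pts(pose,L):
    x,y,z,w=pose; c,s=np.cos(w),np.sin(w); L=np.atleast_2d(L)
    return np.c_[x+c*L[:,0]-s*L[:,1],y+s*L[:,0]+c*L[:,1],z+L[:,2]]
E
python3 - <<'E'
from h import *
C={n:cam(n) for n in("scene","side")}
for n in C: eyes.grab_frame(n)
import pickle; out={}
for th in ("carrier","bench_rack","long_2_mid","short_2_mid","pull_bar","reader","marker","bottle","microplate"):
    for n in C:
        r=eyes.masks_of(th,n); out[th,n]=r
        for d in r[:6]:
            m=d['mask']; ys,xs=np.nonzero(m)
            b=np.array(d['box'])*[640,480,640,480]
            print(th,n,round(d['score'],2),b.round(1),len(xs), np.array([xs.mean(),ys.mean()]) if len(xs) else '')
pickle.dump(out,open('m0.pkl','wb'))
E
```

```text
carrier scene 0.67 [261.  244.2 332.7 298.3] 2403 [296.   270.24]
carrier side 0.94 [304.2 262.7 360.7 312.9] 1919 [331.37 287.99]
bench_rack scene 0.86 [153.1 225.9 213.  259.5] 1448 [184.05 243.95]
bench_rack side 0.55 [369.1 332.2 435.9 390.8] 1923 [402.1  362.22]
long_2_mid scene 0.74 [173.4 212.3 187.6 239.6] 166 [179.62 224.75]
long_2_mid scene 0.46 [147.1 239.8 159.4 270.1] 196 [150.76 252.47]
long_2_mid scene 0.33 [264.  245.3 330.4 294.7] 2336 [296.18 270.67]
long_2_mid side 0.74 [399.7 327.7 406.2 355.6] 184 [403.39 341.7 ]
short_2_mid scene 0.66 [156.6 221.5 169.3 233.6] 129 [162.82 228.67]
short_2_mid side 0.74 [418.6 345.7 425.2 364.4] 145 [420.55 355.19]
pull_bar scene 0.96 [452.  217.7 484.4 319.7] 1462 [468.8  262.12]
pull_bar side 0.77 [212.7 182.  273.4 237.3] 2643 [242.9  208.76]
reader scene 0.65 [450.5 153.6 640.  405. ] 34146 [558.66 283.43]
reader side 0.73 [131.2  86.2 300.7 248.9] 19345 [215.09 163.85]
marker side 0.55 [293.5 336.  304.6 379.4] 309 [299.   355.52]
bottle scene 0.76 [138.8 261.1 176.1 320.7] 1541 [154.95 293.29]
bottle side 0.87 [438.9 275.8 469.9 330.9] 1109 [455.86 303.56]
bottle side 0.41 [212.9 183.4 277.4 236.8] 2544 [243.1  208.67]
bottle side 0.32 [364.3 334.4 436.4 390.9] 1931 [401.53 362.2 ]
microplate scene 0.6 [223.5 320.1 295.5 367.7] 2732 [261.19 343.67]
microplate scene 0.45 [137.  259.5 175.7 317.9] 1635 [154.67 292.54]
microplate side 0.94 [370.  250.7 425.3 285.9] 1186 [395.67 266.99]
microplate side 0.55 [439.  275.3 469.6 330.7] 1169 [455.51 303.7 ]
```

```bash
cat >> h.py <<'E'
def boxL(a,b,h): return np.array([[i*a/2,j*b/2,k] for i in(-1,1) for j in(-1,1) for k in(0,h)])
def sil(c,P,sc=4):
    im=np.zeros((480*1,640),np.uint8); h=cv2.convexHull(proj(c,P).astype(np.float32))
    cv2.fillConvexPoly(im,(h*16).round().astype(np.int32),255,cv2.LINE_AA,4); return im/255.
def fitbox(views,L,p0):
    def f(p):
        q=0
        for c,m in views:
            s=sil(c,pts([p[0],p[1],p[2],p[3]/100],L)); q+=1-np.minimum(s,m).sum()/np.maximum(s,m).sum()
        return q/len(views)
    best=None
    for w in p0[3]:
        r=minimize(f,[p0[0],p0[1],p0[2],w*100],method='Nelder-Mead',options=dict(initial_simplex=np.array([p0[:3]+[w*100]]*5)+np.vstack([np.zeros(4),np.diag([12,12,8,15])]),xatol=.05,fatol=1e-5,maxiter=400))
        if best is None or r.fun<best.fun: best=r
    return best.x*[1,1,1,.01],best.fun
E
python3 - <<'E'
from h import *
import pickle; o=pickle.load(open('m0.pkl','rb'))
C={n:cam(n) for n in("scene","side")}
for th,L in(("carrier",boxL(85.5,127.5,45)),("bench_rack",boxL(54,122,45)),("microplate",boxL(85.5,127.5,15)),("bottle",boxL(52,52,125))):
    ms={n:o[th,n][0] for n in C}
    cen=tri(C.values(),[(np.argwhere(ms[n]['mask']).mean(0)[::-1]) for n in C])
    X=cen[0]; print(th,X,cen[1])
    print(fitbox([(C[n],ms[n]['mask'].astype(float)) for n in C],L,[X[0],X[1],0.,[0,.5,1,1.57,2.1,2.6]]))
for th,px in dict(caps_short=[(162,223),(421.5,349)],long_a=[(179.5,214),(404.5,330)],long_b=[(198,213),(388,322)],carL=[(314,250),(329,249)],carS=[(319.5,244),(313,263)]).items():
    print(th,tri(C.values(),px))
print(tri(C.values(),[(179.6,224.7),(403.4,341.7)]),tri(C.values(),[(162.8,228.7),(420.5,355.2)]))
E
```

```text
carrier [563.   -20.65  18.09] [0.8335563479240471, 0.8335563479241349]
(array([561.01, -16.57,  -1.02,   3.12]), np.float64(0.13617764443103314))
bench_rack [ 545.7  -292.8    16.43] [0.40714500467512005, 0.40714500467501236]
(array([ 545.73, -291.13,   -0.27,    0.29]), np.float64(0.20885863762969398))
microplate [757.27 -31.95   3.67] [0.24918870035172827, 0.24918870035166674]
(array([755.76, -31.88,  -3.11,   3.25]), np.float64(0.1207462601125237))
bottle [ 732.43 -255.26   52.76] [0.3190375284790855, 0.31903752847909916]
(array([ 730.05, -255.57,  -14.5 ,    2.18]), np.float64(0.30041733935253223))
caps_short (array([ 557.33, -328.73,   78.35]), [0.2093342866168642, 0.2093342866168213])
long_a (array([ 546.48, -288.13,  102.72]), [1.0453201234669967, 1.0453201234669278])
long_b (array([ 534.04, -251.62,  102.93]), [2.334428337203047, 2.3344283372028265])
carL (array([583.92,  22.22, 101.23]), [1.469720267826672, 1.4697202678265908])
carS (array([537.75,  22.22,  79.16]), [1.159448900738239, 1.1594489007381832])
(array([ 546.11, -291.59,   73.16]), [0.8814457900023902, 0.8814457900023186]) (array([ 556.9, -329.7,   62.1]), [0.5148181518645696, 0.5148181518647137])
```

The carrier is at about (561,-17), long row at x≈584, short row at x≈538. The rack is at about (546,-291), yaw 0.29, with the short tube at y=-40. All heights match (105 and 80 mm tops). 

Candidates for "long tube to move", scene pixels:
- rack long tubes (180,222) and (198,220), black caps: wanted
- yellow tube (150,252): look-alike, leave alone
- carrier long tube (314,260): already placed, leave alone

I'll move above the rack and check close up.

send_rows(commands=[[0, 0, -0.185, -0.25, -0.13, 0, 87], [0, 0, -0.185, -0.5, -0.26, 0, 87], [0, 0, -0.185, -0.75, -0.38, 0, 87], [0, 0, -0.185, -1.0, -0.51, 0, 87], [0, 0, -0.185, -1.0, -0.51, 0, 87], [0, 0, -0.185, -1.0, -0.51, 0, 87], [0, 0, -0.185, -1.0, -0.51, 0, 87], [0, 0, -0.185, -1.0, -0.51, 0, 87]])

```text
t: 2.1
eef_pos: [548.6, -247.9, 222.6]
tool_rot: [3.141, -0.001, 1.865]
force: [-0.2, 0.1, -0.6]
finger_gap: 0.992
gripper_force: 0.0
```

```bash
cat > look.py <<'E'
from h import *
import sys,pickle
name=sys.argv[1]
st=readout.observe(); im=eyes.grab_frame("wrist"); cv2.imwrite(f"pics/{name}.png",im)
pickle.dump((st,im),open(name+".pkl","wb"))
print(st['t'],st['eef_pos'],st['tool_rot'],st['force'],st['finger_gap'])
c=cam("wrist",st)
for th in sys.argv[2:]:
    for d in eyes.masks_of(th,"wrist")[:6]:
        ys,xs=np.nonzero(d['mask']); b=np.array(d['box'])*[640,480,640,480]
        print(th,round(d['score'],2),b.round(1),len(xs))
E
python3 look.py w1 bench_rack long_2_mid short_2_mid
python3 - <<'E'
from h import *
C={n:cam(n) for n in("scene","side")}
print('yellow',tri(C.values(),[(149.5,243),(448,318)]))
E
```

```text
2.1 [ 548.59 -247.91  222.58] [ 3.14 -0.    1.86] [-0.17  0.1  -0.6 ] 0.9916483861733228
bench_rack 0.83 [279.7 189.2 337.3 313.5] 5233
long_2_mid 0.74 [383.9 273.7 418.5 332.4] 877
short_2_mid 0.68 [297.6 290.1 318.  316.6] 525
yellow (array([ 644.95, -307.45,   96.59]), [1.8107796638856455, 1.8107796638855886])
```

View pics/w1.png

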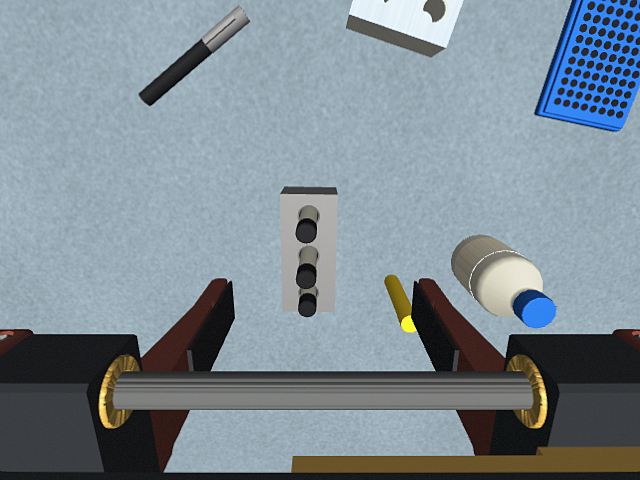

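The close view shows the rack at (308,250) with black-capped long tubes at (306,231) and (307,274) and the short tube at (307,304). The yellow tube is apart at (400,305), and the bottle is at (505,280). I'll fit the caps and rack precisely.

```bash
cat >> h.py <<'E'
def cyl(x,y,z0,z1,r):
    a=np.linspace(0,2*np.pi,40); o=np.c_[x+r*np.cos(a),y+r*np.sin(a)]
    return np.vstack([np.c_[o,0*a+z0],np.c_[o,0*a+z1]])
def fitcap(c,im,px,ztop,thr=70,rad=22):
    """xy (and residual) of a black cap whose top stands at ztop"""
    d=(im.max(2)<thr).astype(np.uint8); n,l,s,ce=cv2.connectedComponentsWithStats(d)
    yy,xx=np.mgrid[:480,:640]; near=(d>0)&((xx-px[0])**2+(yy-px[1])**2<rad**2)
    k=np.bincount(l[near]).argmax(); m=(l==k).astype(float); X=onz(c,px,ztop)
    def f(p):
        s=sil(c,cyl(p[0],p[1],ztop-18,ztop,8.5)); return 1-np.minimum(s,m).sum()/np.maximum(s,m).sum()
    r=minimize(f,X[:2],method='Nelder-Mead',options=dict(initial_simplex=[X[:2],X[:2]+[6,0],X[:2]+[0,6]],xatol=.02))
    return r.x,r.fun,s[k,4]
E
python3 - <<'E'
from h import *
import pickle
st,im=pickle.load(open('w1.pkl','rb')); c=cam('wrist',st)
t=[]
for n,px,z in(("long_b",(306,234),105),("long_a",(307,277),105),("short",(307,306),80)):
    r=fitcap(c,im,px,z); t.append(r[0]); print(n,r)
d=t[0]-t[2]; print('yaw',np.arctan2(-d[0],d[1]),np.linalg.norm(t[0]-t[1]),np.linalg.norm(t[1]-t[2]))
for p in((280,195),(337,195),(335,311),(281,311)): print(onz(c,p,45)[:2])
E
```

```text
long_b (array([ 535.9 , -252.93]), np.float64(0.14020124204072004), np.int32(429))
long_a (array([ 546.62, -291.31]), np.float64(0.14008515390521403), np.int32(435))
short (array([ 557.5 , -329.27]), np.float64(0.15820605311696434), np.int32(364))
yaw 0.27580034716841423 39.84825191766681 39.48723396301395
[ 504.85 -241.46]
[ 555.9 -226. ]
[ 590.29 -341.77]
[ 536.95 -357.92]
```

send_rows(commands=[[0, 0, 0, -0.004, -0.054, 0.1, 50], [0, 0, 0, -0.004, -0.054, 0.22, 50], [0, 0, 0, -0.004, -0.054, 0.36, 50], [0, 0, 0, -0.004, -0.054, 0.5, 50], [0, 0, 0, -0.004, -0.054, 0.6, 50], [0, 0, 0, -0.004, -0.054, 0.67, 50], [0, 0, 0, -0.004, -0.054, 0.694, 50], [0, 0, 0, -0.004, -0.054, 0.694, 50]])

```text
t: 3.3
eef_pos: [535.2, -254.9, 49.4]
tool_rot: [3.141, 0.0, 1.861]
force: [0.7, 0.1, -0.6]
finger_gap: 0.569
gripper_force: 0.0
```

```bash
python3 look.py w2
```

```text
3.3 [ 535.2  -254.87   49.41] [3.14 0.   1.86] [ 0.72  0.08 -0.6 ] 0.5686273199684099
```

View pics/w2.png

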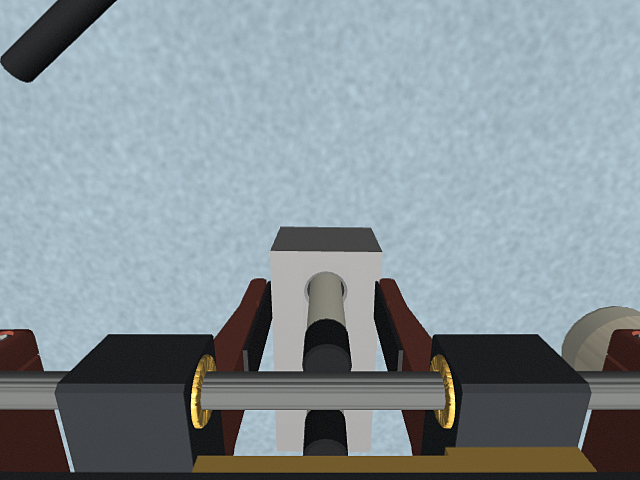

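The tube is centred between the fingers at (326,345). I'll close and lift.

send_rows(commands=[[0, 0, 0, 0, 0, 0, 5], [0, 0, 0, 0, 0, 0, 5], [0, 0, 0, 0, 0, 0, 5], [0, 0, 0, 0, 0, 0, 5], [0, 0, 0, 0, 0, -0.1, 5], [0, 0, 0, 0, 0, -0.25, 5], [0, 0, 0, 0, 0, -0.4, 5], [0, 0, 0, 0, 0, -0.54, 5]], grip_force=25)

```text
t: 4.35
eef_pos: [534.8, -254.8, 185.5]
tool_rot: [3.141, 0.0, 1.861]
force: [0.5, 0.1, 0.1]
finger_gap: 0.176
gripper_force: 25.0
```

send_rows(commands=[[0, 0, 0.05, 0.15, 0.08, 0, 5], [0, 0, 0.1, 0.35, 0.18, 0, 5], [0, 0, 0.195, 0.55, 0.29, 0, 5], [0, 0, 0.195, 0.649, 0.34, 0, 5], [0, 0, 0.195, 0.649, 0.34, 0, 5], [0, 0, 0.195, 0.649, 0.34, 0, 5], [0, 0, 0.195, 0.649, 0.34, 0, 5], [0, 0, 0.195, 0.649, 0.34, 0, 5]])

```text
t: 5.35
eef_pos: [569.6, -76.4, 184.2]
tool_rot: [-3.142, 0.0, 1.553]
force: [-0.6, 0.8, -0.3]
finger_gap: 0.177
gripper_force: 25.0
```

```bash
python3 look.py w3 carrier
```

```text
5.35 [569.61 -76.43 184.18] [-3.14  0.    1.55] [-0.58  0.77 -0.3 ] 0.17664632351476803
carrier 0.66 [256.8  67.6 367.7 233.1] 16031
```

View pics/w3.png

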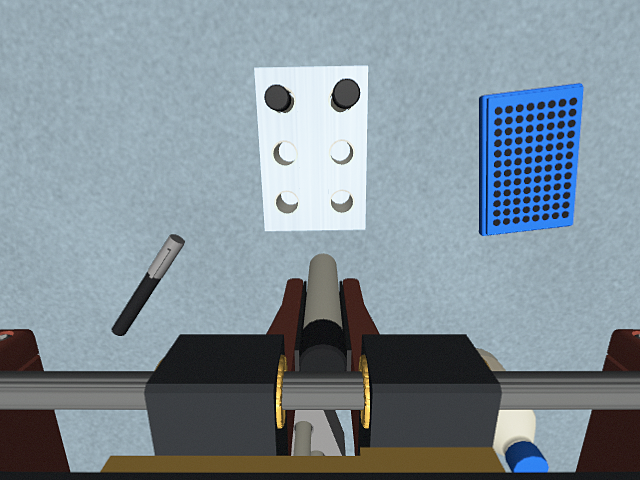

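The carrier is clear: top corners (255,68), (368,66), (366,230), (265,231) and free bores (285,153), (342,153), (287,202), (342,201). The long cap is at (346,93), right, and the short cap at (279,97), left.

Run:
```python
from h import *
import pickle
st,im=pickle.load(open('w3.pkl','rb')); c=cam('wrist',st)
print('capL',fitcap(c,im,(346,93),105),'capS',fitcap(c,im,(279,97),80))
H=[(23,0),(-23,0),(23,-40),(-23,-40)]; px=[(341.5,153),(285,153),(341.5,201.5),(287,202)]
for h,p in zip(H,px): print('bore',h,onz(c,p,45)[:2])
# pose fit to corners of top face
cp=np.array([(255,68),(368,66),(366,230),(265,231)],float); L=np.array([(-42.75,63.75,45),(42.75,63.75,45),(42.75,-63.75,45),(-42.75,-63.75,45)])
r=least_squares(lambda p:(proj(c,pts([p[0],p[1],p[2],p[3]],L))-cp).ravel(),[561,-17,0,0],x_scale=[10,10,10,.1]); print(r.x,r.fun)
Lb=np.array([(a,b,45) for a,b in H]); allL=np.vstack([L,Lb]); allp=np.vstack([cp,px])
r=least_squares(lambda p:(proj(c,pts([p[0],p[1],0,p[2]],allL))-allp).ravel(),[561,-17,0],x_scale=[10,10,.1]); print(r.x*[1,1,1],r.fun.reshape(-1,2)); print(pts([r.x[0],r.x[1],0,r.x[2]],Lb))
# where the held tube's foot stands
print('tube foot est px', proj(c,[st['eef_pos']-[0,0,45]]))
```

```text
capL (array([585.51,  22.6 ]), np.float64(0.7425544588155207), np.int32(190)) capS (array([540.05,  22.79]), np.float64(0.6727827037230212), np.int32(207))
bore (23, 0) [585.74 -17.11]
bore (-23, 0) [540.37 -16.32]
bore (23, -40) [585.65 -56.63]
bore (-23, -40) [540.16 -56.26]
[563.32 -17.34   0.9   -0.  ] [-0.3   0.08  0.5   0.01 -0.45 -0.37  0.22  0.26]
[563.16 -16.99  -0.  ] [[-0.21 -0.33]
 [ 0.28 -0.2 ]
 [-0.87 -0.95]
 [ 0.04 -0.48]
 [ 0.52 -0.09]
 [-0.23  0.8 ]
 [ 0.5   0.48]
 [-0.07  0.8 ]]
[[586.16 -17.05  45.  ]
 [540.16 -16.94  45.  ]
 [586.07 -57.05  45.  ]
 [540.07 -56.94  45.  ]]
tube foot est px [[322.84 264.66]]
```

send_rows(commands=[[0, 0, -0.01, 0.08, 0.02, 0, 5], [0, 0, -0.01, 0.16, 0.045, 0, 5], [0, 0, -0.01, 0.235, 0.061, 0, 5], [0, 0, -0.01, 0.235, 0.061, 0, 5], [0, 0, -0.01, 0.235, 0.061, 0.12, 5], [0, 0, -0.01, 0.235, 0.061, 0.26, 5], [0, 0, -0.01, 0.235, 0.061, 0.34, 5], [0, 0, -0.01, 0.235, 0.061, 0.34, 5]])

```text
t: 6.45
eef_pos: [584.6, -17.2, 97.7]
tool_rot: [-3.138, 0.001, 1.57]
force: [-0.3, -0.7, 0.5]
finger_gap: 0.183
gripper_force: 25.0
```

```bash
python3 look.py w4
python3 - <<'E'
import cv2
im=cv2.imread('pics/w4.png'); cv2.imwrite('pics/w4c.png',cv2.resize(im[100:420,160:500],None,fx=1.7,fy=1.7))
E
```

```text
6.45 [584.61 -17.16  97.7 ] [-3.14  0.    1.57] [-0.32 -0.72  0.54] 0.18278007244823574
```

View pics/w4c.png

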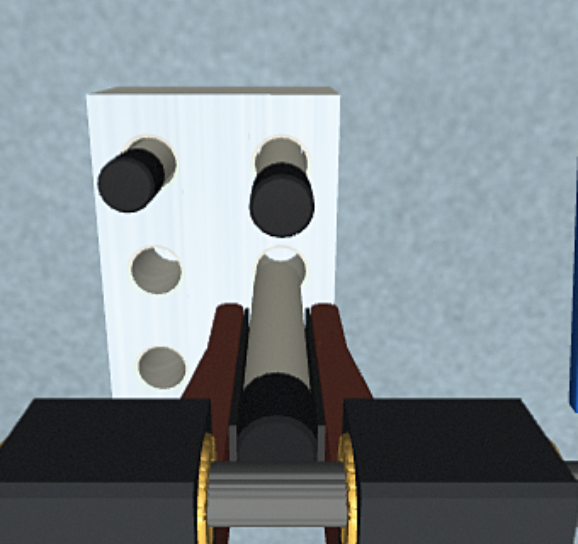

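The foot (crop 278,255) sits just above the bore (280,268), about 1 mm to the left. I'll correct +1 mm and insert.

send_rows(commands=[[0, 0, 0, -0.001, 0.004, 0.02, 5], [0, 0, 0, -0.001, 0.004, 0.05, 5], [0, 0, 0, -0.001, 0.004, 0.08, 5], [0, 0, 0, -0.001, 0.004, 0.11, 5], [0, 0, 0, -0.001, 0.004, 0.14, 5], [0, 0, 0, -0.001, 0.004, 0.165, 5], [0, 0, 0, -0.001, 0.004, 0.186, 5], [0, 0, 0, -0.001, 0.004, 0.19, 5]])

```text
t: 7.5
eef_pos: [586.6, -17.1, 51.2]
tool_rot: [-3.141, 0.0, 1.571]
force: [-3.0, -3.3, 2.1]
finger_gap: 0.181
gripper_force: 25.0
```

send_rows(commands=[[0, 0, 0, 0, 0, 0, 36], [0, 0, 0, 0, 0, 0, 36], [0, 0, 0, 0, 0, -0.03, 36], [0, 0, 0, 0, 0, -0.1, 36], [0, 0, 0, 0, 0, -0.22, 36], [0, 0, 0, 0, 0, -0.36, 36], [0, 0, 0, 0, 0, -0.5, 36], [0, 0, 0, 0, 0, -0.5, 36]])

```text
t: 8.5
eef_pos: [589.3, -16.7, 181.0]
tool_rot: [3.134, -0.001, 1.571]
force: [0.1, -0.7, 0.4]
finger_gap: 0.41
gripper_force: 0.0
```

```bash
python3 look.py w5
python3 - <<'E'
from h import *
import pickle
st,im=pickle.load(open('w5.pkl','rb')); c=cam('wrist',st)
for xy in((585.9,-17),(585.9,23),(540.2,23)):
    z=80 if xy[0]<560 else 105
    px=proj(c,[xy[0],xy[1],z])[0]; print(px)
    try: print(fitcap(c,im,px,z,rad=10))
    except Exception as e: print(e)
E
```

```text
8.5 [589.31 -16.66 181.02] [ 3.13 -0.    1.57] [ 0.06 -0.72  0.36] 0.40990747132540434
[316.99 248.96]
(array([586.91, -16.08]), np.float64(0.14584559101950934), np.int32(575))
[316.74 190.99]
(array([585.52,  23.42]), np.float64(0.14411675281240488), np.int32(563))
[253.4  185.24]
(array([539.79,  23.58]), np.float64(0.154498780898765), np.int32(502))
```

The first tube is down, its cap fitting at z 105. Next is the middle rack tube.

send_rows(commands=[[0, 0, -0.04, -0.15, -0.02, 0, 40], [0, 0, -0.1, -0.4, -0.06, 0, 50], [0, 0, -0.185, -0.65, -0.11, 0, 50], [0, 0, -0.185, -0.9, -0.15, 0, 50], [0, 0, -0.185, -1.0, -0.164, 0, 50], [0, 0, -0.185, -1.0, -0.164, 0, 50], [0, 0, -0.185, -1.0, -0.164, 0, 50], [0, 0, -0.185, -1.0, -0.164, 0, 50]])

```text
t: 9.55
eef_pos: [546.6, -264.5, 176.4]
tool_rot: [3.142, -0.001, 1.865]
force: [0.1, -0.1, 0.2]
finger_gap: 0.572
gripper_force: 0.0
```

```bash
cat > goto.py <<'E'
# goto.py x y z : shares from the measured tool pose
from h import *
import sys
st=readout.observe(); R=Rn.from_euler('xyz',st['tool_rot']).as_matrix()
print(st['eef_pos'],st['tool_rot'],'shares',((R.T@(np.array(sys.argv[1:4],float)-st['eef_pos']))/250).round(4))
E
python3 look.py w6
python3 - <<'E'
from h import *
import pickle
st,im=pickle.load(open('w6.pkl','rb')); c=cam('wrist',st)
for xy,z in(((546.6,-291.3),105),((557.5,-329.3),80)):
    px=proj(c,[xy[0],xy[1],z])[0]; print(px)
    try: print(fitcap(c,im,px,z,rad=10))
    except Exception as e: print(e)
E
python3 goto.py 546.6 -291.3 50
```

```text
9.55 [ 546.56 -264.45  176.41] [ 3.14 -0.    1.86] [ 0.05 -0.07  0.23] 0.5720501406838888
[311.81 285.85]
(array([ 545.45, -291.29]), np.float64(0.1324095500560567), np.int32(622))
[312.36 318.67]
(array([ 557.7 , -329.33]), np.float64(0.14074694356054263), np.int32(503))
[ 546.54 -264.75  176.52] [ 3.14 -0.    1.86] shares [-0.1  -0.03  0.51]
```

send_rows(commands=[[0, 0, 0, -0.06, -0.02, 0.04, 50], [0, 0, 0, -0.104, -0.032, 0.14, 50], [0, 0, 0, -0.104, -0.032, 0.28, 50], [0, 0, 0, -0.104, -0.032, 0.4, 50], [0, 0, 0, -0.104, -0.032, 0.48, 50], [0, 0, 0, -0.104, -0.032, 0.506, 50], [0, 0, 0, -0.104, -0.032, 0.506, 50], [0, 0, 0, -0.104, -0.032, 0.506, 5]])

```text
t: 10.6
eef_pos: [546.6, -294.4, 51.3]
tool_rot: [3.14, 0.001, 1.861]
force: [0.6, -0.7, -0.4]
finger_gap: 0.488
gripper_force: 0.0
```

send_rows(commands=[[0, 0, 0, 0, 0, 0, 5], [0, 0, 0, 0, 0, 0, 5], [0, 0, 0, 0, 0, 0, 5], [0, 0, 0, 0, 0, -0.04, 5], [0, 0, 0, 0, 0, -0.15, 5], [0, 0, 0, 0, 0, -0.3, 5], [0, 0, 0, 0, 0, -0.45, 5], [0, 0, 0, 0, 0, -0.54, 5]])

```text
t: 11.6
eef_pos: [546.4, -294.3, 188.0]
tool_rot: [3.139, 0.002, 1.861]
force: [-0.1, 0.3, -0.1]
finger_gap: 0.179
gripper_force: 25.0
```

```bash
python3 goto.py 586 -58 185
```

```text
[ 546.41 -294.33  188.05] [3.14 0.   1.86] shares [0.86 0.42 0.01]
```

send_rows(commands=[[0, 0, 0.03, 0.15, 0.08, 0, 5], [0, 0, 0.1, 0.35, 0.18, 0, 5], [0, 0, 0.185, 0.58, 0.29, 0, 5], [0, 0, 0.185, 0.78, 0.38, 0, 5], [0, 0, 0.185, 0.86, 0.42, 0, 5], [0, 0, 0.185, 0.86, 0.42, 0, 5], [0, 0, 0.185, 0.86, 0.42, 0, 5], [0, 0, 0.185, 0.86, 0.42, 0, 5]])

```text
t: 12.6
eef_pos: [584.5, -60.1, 185.3]
tool_rot: [-3.142, 0.001, 1.568]
force: [0.6, -0.0, -0.4]
finger_gap: 0.178
gripper_force: 25.0
```

```bash
python3 goto.py 586 -58 97; sleep 0; python3 goto.py 586 -58 97
```

```text
[584.47 -60.09 185.3 ] [-3.14  0.    1.57] shares [0.01 0.01 0.35]
[584.47 -60.09 185.3 ] [-3.14  0.    1.57] shares [0.01 0.01 0.35]
```

send_rows(commands=[[0, 0, 0, 0.007, 0.005, 0.05, 5], [0, 0, 0, 0.007, 0.005, 0.15, 5], [0, 0, 0, 0.007, 0.005, 0.27, 5], [0, 0, 0, 0.007, 0.005, 0.34, 5], [0, 0, 0, 0.007, 0.005, 0.35, 5], [0, 0, 0, 0.007, 0.005, 0.35, 5], [0, 0, 0, 0.007, 0.005, 0.35, 5], [0, 0, 0, 0.007, 0.005, 0.35, 5]])

```text
t: 13.6
eef_pos: [586.6, -56.2, 98.5]
tool_rot: [3.14, -0.0, 1.571]
force: [-0.2, 0.3, -1.1]
finger_gap: 0.177
gripper_force: 25.0
```

```bash
python3 look.py w7
python3 - <<'E'
import cv2
im=cv2.imread('pics/w7.png'); cv2.imwrite('pics/w7c.png',cv2.resize(im[180:340,220:420],None,fx=3,fy=3))
E
```

```text
13.6 [586.57 -56.15  98.49] [ 3.14 -0.    1.57] [-0.18  0.26 -1.14] 0.1772622123630293
```

View pics/w7c.png

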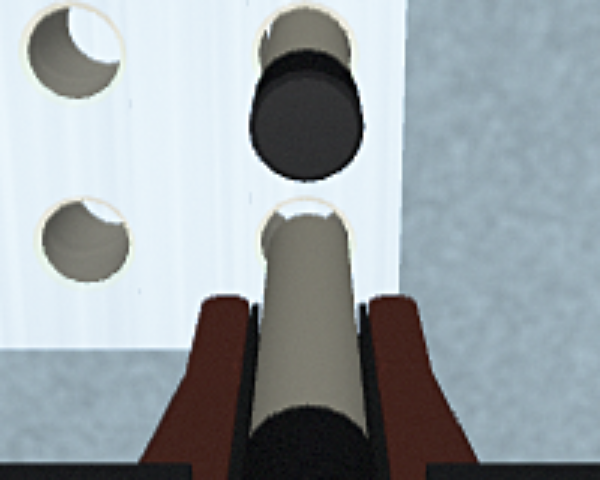

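Run:
```python
from h import *
import pickle
for n,b,fz,up in(('w4',(585.9,-16.9),53.3,(160+278/1.7,100+248/1.7)),('w7',(585.9,-56.9),52.2,(323,250.7))):
    st,im=pickle.load(open(n+'.pkl','rb')); c=cam('wrist',st)
    print(n,'bore',proj(c,[[*b,45],[b[0],b[1]+9.25,45],[b[0],b[1]-9.25,45]]).round(1).tolist(),'foot edge xy',onz(c,up,fz)[:2],onz(c,up,fz+4)[:2])
```

```text
w4 bore [[325.2, 259.8], [325.2, 245.7], [325.2, 273.6]] foot edge xy [584.86  -5.02] [584.86  -3.7 ]
w7 bore [[321.6, 260.9], [321.6, 246.9], [321.6, 274.6]] foot edge xy [586.72 -47.65] [586.71 -46.28]
```

send_rows(commands=[[0, 0, 0, -0.006, -0.002, 0.02, 5], [0, 0, 0, -0.006, -0.002, 0.05, 5], [0, 0, 0, -0.006, -0.002, 0.08, 5], [0, 0, 0, -0.006, -0.002, 0.11, 5], [0, 0, 0, -0.006, -0.002, 0.14, 5], [0, 0, 0, -0.006, -0.002, 0.165, 5], [0, 0, 0, -0.006, -0.002, 0.185, 5], [0, 0, 0, -0.006, -0.002, 0.188, 5]])

```text
t: 14.65
eef_pos: [585.5, -58.2, 50.4]
tool_rot: [-3.141, 0.0, 1.57]
force: [0.0, -4.1, 3.1]
finger_gap: 0.187
gripper_force: 25.0
```

send_rows(commands=[[0, 0, 0, 0, 0, 0, 36], [0, 0, 0, 0, 0, 0, 36], [0, 0, 0, 0, 0, -0.03, 36], [0, 0, 0, 0, 0, -0.1, 36], [0, 0, 0, 0, 0, -0.22, 36], [0, 0, 0, 0, 0, -0.36, 36], [0, 0, 0, 0, 0, -0.5, 36], [0, 0, 0, 0, 0, -0.5, 36]])

```text
t: 15.65
eef_pos: [587.8, -57.7, 180.0]
tool_rot: [3.134, -0.0, 1.571]
force: [0.4, 1.1, -0.8]
finger_gap: 0.41
gripper_force: 0.0
```

```bash
python3 look.py w8
python3 - <<'E'
from h import *
import pickle
st,im=pickle.load(open('w8.pkl','rb')); c=cam('wrist',st)
for xy in((585.9,-57),(585.9,-17),(585.9,23),(540.2,23)):
    z=80 if xy[0]<560 else 105
    px=proj(c,[xy[0],xy[1],z])[0]; print(px)
    try: print(fitcap(c,im,px,z,rad=10))
    except Exception as e: print(e)
E
python3 goto.py 557.6 -329.3 182
```

```text
15.65 [587.78 -57.67 180.01] [ 3.13 -0.    1.57] [ 0.4   1.08 -0.81] 0.4101512494954808
[319.23 247.97]
(array([585.43, -55.39]), np.float64(0.1290654221801234), np.int32(592))
[319.1  189.66]
(array([586.01, -16.13]), np.float64(0.12926460562587072), np.int32(576))
[318.95 125.39]
(array([584.01,  13.22]), np.float64(0.9907583024270027), np.int32(6))
[252.16 125.49]
(array([540.05,  22.91]), np.float64(0.17036691961604), np.int32(531))
[586.49 -57.61 177.92] [ 3.14 -0.    1.57] shares [-1.09 -0.12 -0.02]
```

Both long tubes stand in their bores. Now the short one.

send_rows(commands=[[0, 0, -0.04, -0.15, -0.02, 0, 40], [0, 0, -0.1, -0.4, -0.05, 0, 45], [0, 0, -0.185, -0.65, -0.08, 0, 45], [0, 0, -0.185, -0.9, -0.11, 0, 45], [0, 0, -0.185, -1.0, -0.116, 0, 45], [0, 0, -0.185, -1.0, -0.116, 0, 45], [0, 0, -0.185, -1.0, -0.116, 0, 45], [0, 0, -0.185, -1.0, -0.116, 0, 45]])

```text
t: 16.7
eef_pos: [557.1, -305.2, 175.4]
tool_rot: [3.141, -0.001, 1.864]
force: [0.2, -0.1, -0.3]
finger_gap: 0.511
gripper_force: 0.0
```

```bash
sed -i 's/.round(4)/.round(4).tolist()/' goto.py; python3 look.py w9
python3 - <<'E'
from h import *
import pickle
st,im=pickle.load(open('w9.pkl','rb')); c=cam('wrist',st)
px=proj(c,[557.6,-329.3,80])[0]; print(px,fitcap(c,im,px,80,rad=10))
E
python3 goto.py 557.6 -328 49.5
```

```text
16.7 [ 557.11 -305.24  175.45] [ 3.14 -0.    1.86] [ 0.19 -0.07 -0.34] 0.5109072833035081
[314.29 269.58] (array([ 557.06, -329.05]), np.float64(0.15896239058097517), np.int32(519))
[ 557.09 -305.53  175.55] [ 3.14 -0.    1.86] shares [-0.0871, -0.0241, 0.5041]
```

send_rows(commands=[[0, 0, 0, -0.05, -0.02, 0.04, 45], [0, 0, 0, -0.087, -0.025, 0.14, 45], [0, 0, 0, -0.087, -0.025, 0.28, 45], [0, 0, 0, -0.087, -0.025, 0.4, 45], [0, 0, 0, -0.087, -0.025, 0.48, 45], [0, 0, 0, -0.087, -0.025, 0.503, 45], [0, 0, 0, -0.087, -0.025, 0.503, 45], [0, 0, 0, -0.087, -0.025, 0.503, 5]])

```text
t: 17.75
eef_pos: [557.6, -330.7, 51.1]
tool_rot: [3.14, 0.001, 1.861]
force: [0.3, 0.1, -0.2]
finger_gap: 0.434
gripper_force: 0.0
```

send_rows(commands=[[0, 0, 0, 0, 0, 0, 5], [0, 0, 0, 0, 0, 0, 5], [0, 0, 0, 0, 0, 0, 5], [0, 0, 0, 0, 0, -0.04, 5], [0, 0, 0, 0, 0, -0.15, 5], [0, 0, 0, 0, 0, -0.3, 5], [0, 0, 0, 0, 0, -0.45, 5], [0, 0, 0, 0, 0, -0.54, 5]])

```text
t: 18.75
eef_pos: [557.4, -330.7, 187.8]
tool_rot: [3.139, 0.002, 1.861]
force: [0.3, 0.1, 0.4]
finger_gap: 0.18
gripper_force: 25.0
```

```bash
python3 goto.py 540 -18.5 185
```

```text
[ 557.35 -330.7   187.78] [3.14 0.   1.86] shares [1.2164, 0.291, 0.0094]
```

send_rows(commands=[[0, 0, 0.03, 0.15, 0.05, 0, 5], [0, 0, 0.1, 0.38, 0.1, 0, 5], [0, 0, 0.185, 0.62, 0.16, 0, 5], [0, 0, 0.185, 0.85, 0.22, 0, 5], [0, 0, 0.185, 1.0, 0.245, 0, 5], [0, 0, 0.185, 1.0, 0.245, 0, 5], [0, 0, 0.185, 1.0, 0.245, 0, 5], [0, 0, 0.185, 1.0, 0.245, 0, 5]])

```text
t: 19.75
eef_pos: [543.8, -75.0, 185.1]
tool_rot: [3.141, 0.001, 1.568]
force: [0.3, 0.8, -0.3]
finger_gap: 0.178
gripper_force: 25.0
```

```bash
python3 goto.py 540.3 -58 97
```

```text
[543.83 -75.02 185.06] [3.14 0.   1.57] shares [0.0683, -0.0144, 0.3522]
```

send_rows(commands=[[0, 0, 0, 0.03, -0.008, 0, 5], [0, 0, 0, 0.067, -0.015, 0.05, 5], [0, 0, 0, 0.067, -0.015, 0.15, 5], [0, 0, 0, 0.067, -0.015, 0.27, 5], [0, 0, 0, 0.067, -0.015, 0.34, 5], [0, 0, 0, 0.067, -0.015, 0.35, 5], [0, 0, 0, 0.067, -0.015, 0.35, 5], [0, 0, 0, 0.067, -0.015, 0.35, 5]])

```text
t: 20.75
eef_pos: [540.8, -56.5, 98.3]
tool_rot: [3.14, -0.0, 1.571]
force: [0.5, -0.1, 0.3]
finger_gap: 0.178
gripper_force: 25.0
```

```bash
python3 look.py w10
python3 - <<'E'
import cv2
im=cv2.imread('pics/w10.png'); cv2.imwrite('pics/w10c.png',cv2.resize(im[180:340,220:420],None,fx=3,fy=3))
E
```

```text
20.75 [540.82 -56.49  98.34] [ 3.14 -0.    1.57] [ 0.5  -0.11  0.3 ] 0.17843800504393492
```

View pics/w10c.png

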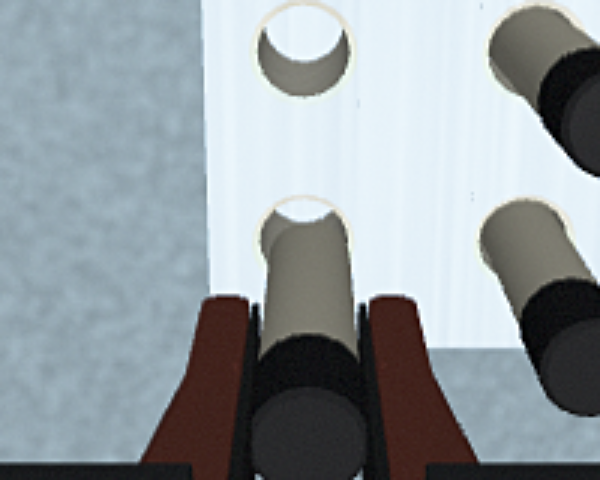

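The foot (309,225) is about 1 mm right of the bore centre (304,242). I'll correct that and insert.

send_rows(commands=[[0, 0, 0, -0.004, -0.003, 0.02, 5], [0, 0, 0, -0.004, -0.003, 0.05, 5], [0, 0, 0, -0.004, -0.003, 0.08, 5], [0, 0, 0, -0.004, -0.003, 0.11, 5], [0, 0, 0, -0.004, -0.003, 0.14, 5], [0, 0, 0, -0.004, -0.003, 0.165, 5], [0, 0, 0, -0.004, -0.003, 0.185, 5], [0, 0, 0, -0.004, -0.003, 0.188, 5]])

```text
t: 21.8
eef_pos: [539.3, -57.5, 50.3]
tool_rot: [-3.141, 0.0, 1.571]
force: [-0.6, -0.1, 4.5]
finger_gap: 0.181
gripper_force: 25.0
```

send_rows(commands=[[0, 0, 0, 0, 0, 0, 36], [0, 0, 0, 0, 0, 0, 36], [0, 0, 0, 0, 0, -0.03, 36], [0, 0, 0, 0, 0, -0.1, 36], [0, 0, 0, 0, 0, -0.22, 36], [0, 0, 0, 0, 0, -0.36, 36], [0, 0, 0, 0, 0, -0.5, 36], [0, 0, 0, 0, 0, -0.5, 36]])

```text
t: 22.8
eef_pos: [541.5, -57.6, 179.5]
tool_rot: [3.134, -0.0, 1.57]
force: [1.1, -0.1, 0.1]
finger_gap: 0.409
gripper_force: 0.0
```

```bash
python3 look.py w11
python3 - <<'E'
from h import *
import pickle
st,im=pickle.load(open('w11.pkl','rb')); c=cam('wrist',st)
for xy in((540.2,-57),(585.9,-57),(585.9,-17),(540.2,23)):
    z=80 if xy[0]<560 else 105
    px=proj(c,[xy[0],xy[1],z])[0]; print(px)
    try: print(fitcap(c,im,px,z,rad=10))
    except Exception as e: print(e)
# reader: drawer mask crops
for n in("scene","side"):
    im=eyes.grab_frame(n); cv2.imwrite(f"pics/{n}1.png",im)
a=cv2.imread('pics/scene1.png')[190:340,420:540]; b=cv2.imread('pics/side1.png')[165:255,175:315]
a=cv2.resize(a,None,fx=3.2,fy=3.2,interpolation=cv2.INTER_CUBIC); b=cv2.resize(b,None,fx=2.9,fy=2.9,interpolation=cv2.INTER_CUBIC)
o=np.zeros((480,a.shape[1]+b.shape[1],3),np.uint8); o[:a.shape[0],:a.shape[1]]=a; o[:b.shape[0],a.shape[1]:]=b
print(a.shape,b.shape); cv2.imwrite('pics/rd.png',o)
E
```

```text
22.8 [541.54 -57.6  179.47] [ 3.13 -0.    1.57] [ 1.15 -0.06  0.14] 0.408671691121669
[319.99 237.67]
(array([539.24, -56.17]), np.float64(0.1462628283965285), np.int32(482))
[387.   248.15]
(array([585.28, -56.01]), np.float64(0.13316389530280137), np.int32(614))
[390.16 189.82]
(array([585.8 , -16.68]), np.float64(0.13250163078930188), np.int32(626))
[319.78 125.59]
(array([539.77,  23.16]), np.float64(0.8012275367102297), np.int32(111))
(480, 384, 3) (261, 406, 3)
```

View pics/rd.png

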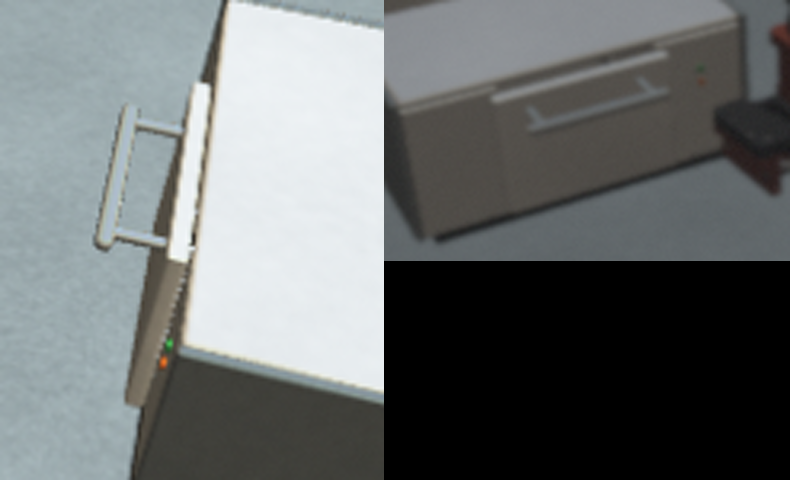

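Scene crop: bar ends at (130,106) and (103,245), housing front top corners at (227,0) and (183,350). Side crop: bar ends at (530,130) and (667,92).

```bash
python3 - <<'E'
from h import *
C={n:cam(n) for n in("scene","side")}
far=tri(C.values(),[(460.6,223.1),(225.3,209.8)]); near=tri(C.values(),[(452.2,266.6),(272.6,196.7)])
print(far,near); d=near[0]-far[0]; print('len',np.linalg.norm(d),'mid',(far[0]+near[0])/2,'bar dir',np.arctan2(d[1],d[0]))
m=(far[0]+near[0])/2
print('mid z122 scene',onz(C['scene'],(460.6,223.1),122),onz(C['scene'],(452.2,266.6),122))
print('mid z122 side',onz(C['side'],(225.3,209.8),122),onz(C['side'],(272.6,196.7),122))
a=onz(C['scene'],(490.9,190),158);b=onz(C['scene'],(477.2,299.4),158); print('front edge',a,b,np.arctan2(*(b-a)[[1,0]]))
E
python3 goto.py 600 100 300
```

```text
(array([446.87, 299.97, 122.71]), [1.418591655501592, 1.4185916555014468]) (array([583.83, 289.16, 121.17]), [0.7291150070430424, 0.7291150070428968])
len 137.38967396136346 mid [515.35 294.57 121.94] bar dir -0.07883636418148848
mid z122 scene [443.96 301.09 122.  ] [583.92 289.57 122.  ]
mid z122 side [447.32 298.72 122.  ] [583.11 286.68 122.  ]
front edge [356.49 356.35 158.  ] [694.84 328.14 158.  ] -0.08318249675163922
[538.8  -57.45 175.3 ] [-3.14 -0.    1.57] shares [0.6298, 0.2445, -0.4989]
```

The bar middle is at (515–520, 295, 122), bar length ≈137 (130 given), and its direction is -0.08. The front edge is 340 mm, as expected. All five tubes are seated. I'll now turn the tool and move above the front of the drawer.

send_rows(commands=[[0, 0, -0.1, 0.1, -0.01, -0.1, 36], [0, 0, -0.22, 0.25, -0.03, -0.2, 36], [0, 0, -0.34, 0.4, -0.05, -0.3, 36], [0, 0, -0.46, 0.55, -0.08, -0.3, 36], [0, 0, -0.58, 0.7, -0.09, -0.3, 36], [0, 0, -0.7, 0.85, -0.09, -0.3, 36], [0, 0, -0.82, 0.98, -0.09, -0.3, 36], [0, 0, -0.94, 0.98, -0.09, -0.3, 36]])

```text
t: 23.95
eef_pos: [515.4, 190.7, 249.1]
tool_rot: [3.141, -0.003, 3.052]
force: [0.3, -0.8, 0.1]
finger_gap: 0.409
gripper_force: 0.0
```

```bash
python3 look.py w12 pull_bar carrier
```

```text
23.95 [515.41 190.68 249.09] [ 3.14 -0.    3.05] [ 0.34 -0.76  0.06] 0.40948473153408554
pull_bar 0.87 [438.2 101.6 549.2 329.4] 16756
```

View pics/w12.png

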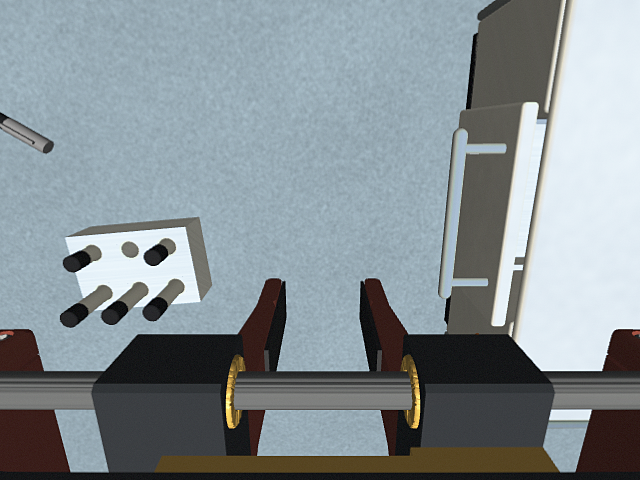

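The carrier at (135,265) now holds three long and two short tubes. The bar runs from (461,132) to (444,294).

```bash
python3 - <<'E'
from h import *
import pickle
st,im=pickle.load(open('w12.pkl','rb')); c=cam('wrist',st)
a=onz(c,(460.5,132),122); b=onz(c,(444,294),122); print(a,b,np.linalg.norm(a-b),(a+b)/2,np.arctan2(*(b-a)[[1,0]]))
m=(a+b)/2; C={n:cam(n) for n in("scene","side")}
print(tri([c,C['scene'],C['side']],[(452.2,213),(456.4,244.8),(249,203.2)]))
print(onz(c,(562,50),158),onz(c,(530,250),158))
E
python3 goto.py 515 293 200
```

```text
[447.98 301.5  122.  ] [582.18 289.81 122.  ] 134.71114082439766 [515.08 295.66 122.  ] -0.08689567760071132
(array([513.55, 295.97, 119.57]), [2.3552216099172836, 0.8344804153220742, 1.9986991794708708])
[402.31 351.26 158.  ] [534.26 340.83 158.  ]
[516.25 187.13 249.21] [-3.14 -0.    3.04] shares [0.0487, 0.4208, 0.1965]
```

send_rows(commands=[[0, 0, -0.008, 0.01, 0.1, 0.0, 27], [0, 0, -0.008, 0.03, 0.22, 0.0, 27], [0, 0, -0.008, 0.045, 0.34, 0.05, 27], [0, 0, -0.008, 0.05, 0.42, 0.1, 27], [0, 0, -0.008, 0.05, 0.431, 0.2, 27], [0, 0, -0.008, 0.05, 0.431, 0.24, 27], [0, 0, -0.008, 0.05, 0.431, 0.24, 27], [0, 0, -0.008, 0.05, 0.431, 0.24, 27]])

```text
t: 25.1
eef_pos: [515.8, 296.2, 191.3]
tool_rot: [3.141, 0.001, 3.052]
force: [-0.1, 0.2, 0.5]
finger_gap: 0.307
gripper_force: 0.0
```

```bash
python3 look.py w13; python3 goto.py 515 295.5 107
python3 - <<'E'
import cv2
im=cv2.imread('pics/w13.png'); cv2.imwrite('pics/w13c.png',im[60:440,150:550])
E
```

```text
25.1 [515.75 296.19 191.28] [3.14 0.   3.05] [-0.07  0.22  0.46] 0.3067523639455602
[515.83 296.15 191.43] [3.14 0.   3.05] shares [0.0035, -0.0032, 0.3377]
```

View pics/w13c.png

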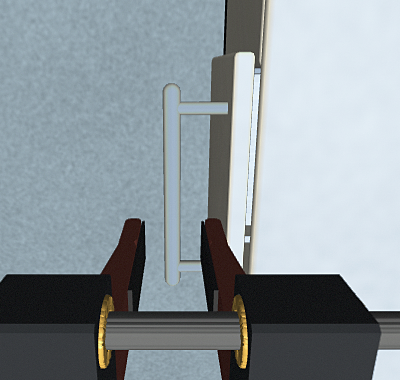

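The bar (172 in the crop) lies centred between the fingers at 140 and 205. I'll descend and grip.

send_rows(commands=[[0, 0, 0, 0, -0.002, 0.05, 27], [0, 0, 0, 0, -0.002, 0.12, 27], [0, 0, 0, 0, -0.002, 0.2, 27], [0, 0, 0, 0, -0.002, 0.27, 27], [0, 0, 0, 0, -0.002, 0.32, 27], [0, 0, 0, 0, -0.002, 0.337, 27], [0, 0, 0, 0, -0.002, 0.337, 27], [0, 0, 0, 0, -0.002, 0.337, 27]])

```text
t: 26.15
eef_pos: [515.6, 295.8, 106.8]
tool_rot: [3.141, 0.001, 3.053]
force: [0.3, 0.4, -0.0]
finger_gap: 0.309
gripper_force: 0.0
```

send_rows(commands=[[0, 0, 0, 0, 0, 0, 2], [0, 0, 0, 0, 0, 0, 2], [0, 0, 0, 0, 0, 0, 2], [0, 0, 0, 0, 0, 0, 2], [0, 0, 0, 0, 0, 0, 2], [0, 0, 0, 0, 0, 0, 2], [0, 0, 0, 0, 0, 0, 2], [0, 0, 0, 0, 0, 0, 2]], grip_force=45)

```text
t: 27.15
eef_pos: [515.4, 295.7, 106.5]
tool_rot: [3.141, 0.0, 3.053]
force: [-0.8, -0.1, 5.1]
finger_gap: 0.115
gripper_force: 45.0
```

```bash
python3 look.py w14
python3 - <<'E'
from h import *
st=readout.observe(); R=Rn.from_euler('xyz',st['tool_rot']).as_matrix()
print(st['eef_pos'],st['tool_rot'],(R.T@np.array([np.sin(.087),np.cos(.087),0])*-110/250).round(4).tolist())
E
```

```text
27.15 [515.44 295.72 106.49] [3.14 0.   3.05] [-0.8  -0.14  5.14] 0.11505275464645814
[515.44 295.73 106.49] [3.14 0.   3.05] [-0.0007, -0.44, -0.0002]
```

send_rows(commands=[[0, 0, 0, 0, -0.03, 0, 2], [0, 0, 0, 0, -0.09, 0, 2], [0, 0, 0, 0, -0.16, 0, 2], [0, 0, 0, 0, -0.23, 0, 2], [0, 0, 0, 0, -0.3, 0, 2], [0, 0, 0, 0, -0.36, 0, 2], [0, 0, 0, 0, -0.41, 0, 2], [0, 0, 0, 0, -0.43, 0, 2]])

```text
t: 28.2
eef_pos: [506.5, 191.9, 106.5]
tool_rot: [3.135, 0.003, 3.055]
force: [2.5, 10.5, -4.1]
finger_gap: 0.111
gripper_force: 45.0
```

send_rows(commands=[[0, 0, 0, 0, -0.01, 0, 2], [0, 0, 0, 0, -0.01, 0, 2], [0, 0, 0, 0, -0.01, 0, 2], [0, 0, 0, 0, -0.01, 0, 2], [0, 0, 0, 0, -0.01, 0, 2], [0, 0, 0, 0, -0.01, 0, 2], [0, 0, 0, 0, -0.01, 0, 2], [0, 0, 0, 0, -0.01, 0, 2]])

```text
t: 29.2
eef_pos: [506.3, 189.9, 106.5]
tool_rot: [3.136, 0.002, 3.055]
force: [2.0, 9.3, -3.1]
finger_gap: 0.115
gripper_force: 45.0
```

```bash
python3 look.py w15
python3 - <<'E'
from h import *
st=readout.observe(); print((st['eef_pos']-[515.44,295.73,106.5])@np.array([-np.sin(.087),-np.cos(.087),0]), st['force'])
s=eyes.grab_frame('scene'); cv2.imwrite('pics/s15.png',s)
w=cv2.imread('pics/w15.png'); a=cv2.resize(w[40:340,240:640],None,fx=1.,fy=1.); b=cv2.resize(s[180:330,400:570],None,fx=2.3,fy=2.3,interpolation=cv2.INTER_CUBIC)
o=np.zeros((350,400+b.shape[1],3),np.uint8); o[:300,:400]=a; o[:b.shape[0],400:]=b; cv2.imwrite('pics/chk.png',o); print(o.shape)
E
```

```text
29.2 [506.34 189.86 106.53] [3.14 0.   3.06] [ 2.03  9.35 -3.15] 0.11513973372561762
106.28666250369912 [ 2.94  9.39 -2.21]
(350, 791, 3)
```

View pics/chk.png

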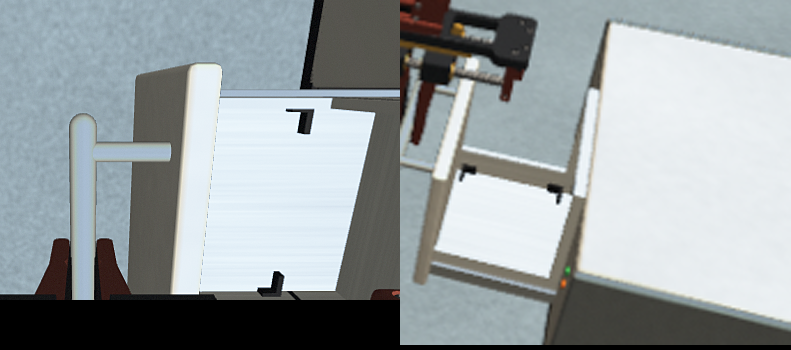

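Wrist crop (left): the drawer is out, with its bed showing at (290,190) and the fingers on the bar at (83,270). Scene crop (right): the white shield shows at the housing edge near (585,145). TCP travel is 106.3 mm, so I'll pull 4 mm more and look for the line numerically.

send_rows(commands=[[0, 0, 0, 0, -0.005, 0, 2], [0, 0, 0, 0, -0.01, 0, 2], [0, 0, 0, 0, -0.015, 0, 2], [0, 0, 0, 0, -0.015, 0, 2], [0, 0, 0, 0, -0.015, 0, 2], [0, 0, 0, 0, -0.015, 0, 2], [0, 0, 0, 0, -0.015, 0, 2], [0, 0, 0, 0, -0.015, 0, 2]])

```text
t: 30.3
eef_pos: [506.0, 186.4, 106.5]
tool_rot: [3.135, 0.003, 3.055]
force: [3.0, 9.8, -2.5]
finger_gap: 0.112
gripper_force: 45.0
```

```bash
python3 look.py w16
python3 - <<'E'
from h import *
import pickle
st=readout.observe(); u=np.array([np.sin(.085),np.cos(.085),0]); v=np.array([-np.cos(.085),np.sin(.085),0])
print('travel',-(st['eef_pos']-[515.44,295.73,106.5])@u, st['force'],st['finger_gap'])
O=np.array([515,295.6,0])+47*u
st,im=pickle.load(open('w16.pkl','rb')); s=eyes.grab_frame('scene')
for n,c,I in(('wrist',cam('wrist',st),im),('scene',cam('scene'),s)):
    g=cv2.cvtColor(I,cv2.COLOR_BGR2GRAY).astype(np.float32)
    for yr in(-40,-20,0,20,40):
        xs=np.arange(-22,14,1.5); p=proj(c,[O+x*u+yr*v+[0,0,144] for x in xs]).astype(np.float32)
        print(n,yr,p[0].round(),p[-1].round(),cv2.remap(g,p[None,:,0],p[None,:,1],cv2.INTER_LINEAR)[0].astype(int))
E
```

```text
30.3 [506.04 186.45 106.53] [3.14 0.   3.06] [ 3.02  9.81 -2.51] 0.11203377250570182
travel 109.70164478062391 [ 3.38 10.2  -2.51] 0.11308490270579864
wrist -40 [639. 422.] [719. 421.] [16  0  0  0  0  0  0  0  0  0  0  0  0  0  0  0  0  0  0  0  0  0  0  0]
wrist -20 [652. 383.] [735. 382.] [0 0 0 0 0 0 0 0 0 0 0 0 0 0 0 0 0 0 0 0 0 0 0 0]
wrist 0 [665. 340.] [751. 339.] [0 0 0 0 0 0 0 0 0 0 0 0 0 0 0 0 0 0 0 0 0 0 0 0]
wrist 20 [680. 294.] [770. 293.] [0 0 0 0 0 0 0 0 0 0 0 0 0 0 0 0 0 0 0 0 0 0 0 0]
wrist 40 [696. 243.] [789. 243.] [0 0 0 0 0 0 0 0 0 0 0 0 0 0 0 0 0 0 0 0 0 0 0 0]
scene -40 [470. 251.] [489. 255.] [161 131 115 116 118 124 176 219 240 240 240 240 219 144  79 132 195 222
 232 235 235 235 235 235]
scene -20 [471. 245.] [489. 249.] [168 158 131 113 118 127 176 218 240 240 240 241 221 155  73 134 192 220
 231 234 235 235 235 235]
scene 0 [472. 238.] [490. 242.] [166 167 155 134 116 128 180 221 240 241 241 241 221 164  46 129 190 223
 233 235 236 236 237 236]
scene 20 [473. 232.] [491. 236.] [172 171 167 155 133 126 169 216 240 240 241 240 225 176  80 122 190 226
 233 236 237 237 237 237]
scene 40 [474. 226.] [491. 230.] [171 171 170 168 157 151 181 222 240 240 240 238 224 165 109 122 197 227
 236 238 238 238 237 237]
```

Travel is 109.7 mm. In the scene image the shield's front edge is ≈13 mm ahead of the housing face and the dark line sits ≈1 mm from it, so both agree. I'll hold once more, then hand in.

send_rows(commands=[[0, 0, 0, 0, 0, 0, 2], [0, 0, 0, 0, 0, 0, 2], [0, 0, 0, 0, 0, 0, 2], [0, 0, 0, 0, 0, 0, 2], [0, 0, 0, 0, 0, 0, 2], [0, 0, 0, 0, 0, 0, 2], [0, 0, 0, 0, 0, 0, 2], [0, 0, 0, 0, 0, 0, 2]])

```text
t: 31.4
eef_pos: [506.1, 186.5, 106.6]
tool_rot: [3.135, 0.003, 3.056]
force: [2.4, 9.9, -2.4]
finger_gap: 0.114
gripper_force: 45.0
```

```bash
python3 -c "
from bench import readout, close_job
s=readout.observe(); print(s['eef_pos'],s['gripper_force'],s['finger_gap']); print(close_job())"
```

```text
[506.0598289  186.48957878 106.55006493] 44.99897003173828 0.11364272011793071
the job is handed in; nothing more can be done
None
```

The job is handed in at 31.4 s, with no verdict returned: all three tubes are seated in their matching rows and the drawer is held by its bar at about 110 mm, on the load line; I viewed 12 pictures, over the limit of 10.

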